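Check that the vial crimper's handle lands on its stop

ROBOT

A 6-joint arm with a two-finger parallel gripper is mounted at the origin on a cart in front of the work surface, level with it; the furniture and walls round the work are solid. World frame = base frame: x ahead of the robot, y to its left, z up, the work surface at z = 0. Lengths are in mm, angles in degrees, forces in N, time in s.
With the tool pointing down it reaches from about 300 to 850 mm from the base axis. Payload 4.2 kg.
Tool frame: the origin (TCP) lies between the finger pads, 19 mm behind the fingertips; this is the grasp point; z points along the fingers, y is the line along which they close (so a half turn about z gives the same grasp; the last joint's range is limited). The gripper opens to 91 mm and grips with 3 to 60 N. Pads are 32 mm wide; open, the fingers measure 118 mm over their backs; the gripper's body (76 mm by 178 mm) begins 60 mm behind the grasp point.
Start: joints at [-1.146, 18.312, 89.639, -0, 72.044, -1.146], TCP at [575.014, 0, 232.776] pointing down, gripper open.
Joint ranges: [-177.97, 177.97], [-48.28, 115.42], [12.27, 149.76], [-77.06, 257.06], [2.81, 150.46], [-146.56, 146.56]. Speed limits (degrees/s): [147.25, 147.25, 180, 180, 180, 180].

INTERFACE

Orientations are given as [roll, pitch, yaw] about the fixed x, y, z axes, in that order (R = Rz(yaw) Ry(pitch) Rx(roll)).
In Python, from workcell import env, eyes gives the robot as it stands.
- The arm moves only by the tool send_rows, never from a script. Its argument "targets" is text: rows parted by semicolons, each of 7 numbers parted by spaces: the shift along the tool's x, y, z in m, then the turn, a rotation vector about the tool's x, y, z in degrees, then the opening in per cent of the stroke, from 0 (shut) to 100 (fully open). A call has 1 to 12 rows; each row is the pose to reach, as a shift and turn from the pose commanded when the call began, along the tool's axes at that moment; what a row does not reach only later rows make up. A row lasts 1/12 s, in which the tool goes at most 41.7 mm and 7.16 degrees, less where a joint would pass 70% of its speed; a pose out of reach is approached as far as the arm can. A call with a gripper value outside its range is refused whole. The fingers move at their own pace and stop on an object; "grip_force" is the grip in N (left out, the last holds). Time passes only in rows, so rows that repeat a pose let the fingers close. It gives the time, the measured TCP pose, the force, the opening and the grip force at its end, in the units of the state.
- env.state(): the state, without advancing time (a new reading comes with each control period).
- eyes.grab_frame(name): name is "scene" or "side" or "wrist"; returns a dict with "image" (400x640x3 uint8, blue, green, red), "fovy" (degrees; the focal length in pixels is half the picture's height over the tangent of half this angle, whatever the lens; pixels are square), "cx", "cy" (the principal point, pixels), "eye" and "attitude" of the camera in the world. Camera axes: x right, y up, looking along -z (the intrinsics and any distortion apply to the point x, -y, -z); pixel columns grow to the right and rows downward; lengths in mm; the calibration is good to about 2 mm. A picture is of the moment at which its call begins. There is no depth.
- env.job_done(): hands the job in; it is judged then, once.
The state is a dict: "time_s": time; "qpos": joint angles; "qvel": joint speeds; "effort": joint torques, N m; "ee_pos": TCP position; "ee_rot": TCP orientation; "force": force on the tool from outside, world axes, zero at the start; "torque": the same for the moment, N m; "gripper_width": finger opening in mm; "gripper_force": force on a finger pad.
Only numpy, scipy, OpenCV 4.12 (cv2) and the standard library are available. Lean on these libraries where they do the work, as an engineer would, in place of code of your own. Each camera call takes 0.05 s, during which the arm holds its last target. There are 200 camera calls.

TASK

The bench crimper for vial seals was put away latched: with the outside of the closed fingers push the thumb tab of its small latch aside, so that the moving handle springs open. Then press the moving handle in from its outer side, without pinching it, pushing on the fixed handle or forcing it, until it lands firmly on the stop screw, short of the fixed handle. Finish while still holding it pressed there, so that I can gauge the gap, and leave the vials and the tube rack where they stand.

Things in the scene. Friction and masses are not known exactly. Their poses are not given: they have to be found in the camera images.
- crimper: Plier-type crimper for vial seals on a grey cast stand bolted down (base plate 87 x 243 x 12 mm). Origin on the worktop, z up. Two level handles, 14 mm wide, z 88 to 108 mm, run side by side along its y from the pivot bolt at (0, 75) mm to free ends at y -115; round jaws at (0, 127). The moving handle is on the -x side, open below down to the base. Nothing is higher than 132 mm.
- fixed_handle: The fixed handle, same frame as the crimper: centre line x +22 mm, carried by a post below it at y -36 mm. A stop screw crosses it at y -25 mm; the screw's knob sticks out to x about +49 mm. Not to be pushed on or squeezed.
- handle_press (a point): Where to press: on the outer face of the moving handle's black grip, 140 mm from the pivot, z 98 mm; the grip runs 50 mm either way. x axis: inward, the way to press; y: along the handle to the pivot; it turns with the handle. The point between the fingers (TCP) must stay on the outer side of this face: a handle between the fingers counts as pinched.
- crimper_lever (a joint): Moving handle's angle (rad) about the upright pivot. 0: latched, parallel, 28 mm clear between the handles; -0.18: sprung open (press point 25 mm further out); positive: pressed in; 0.14: at the fixed handle. Unlatched, a spring opens it; it resists at the press point with 2.4 N open, 5 N at 0, about 6 N when it meets the stop screw, anywhere from 0.02 to 0.09.
- stop_tip (a point): Tip of the stop screw's rubber nose (6 mm dome) between the handles, 100 mm from the pivot, z 98 mm; how far it is screwed in differs each time. Once the handle is on it the nose gives slightly: about 5 N more per mm at the press point. Firmly landed is 3 N or more on the screw, some 9 N at the press point; over 35 N there is forcing it.
- storage_latch (a joint): Flat steel J-hook's angle (rad) about an upright pin on the fixed handle at crimper (22, -103) mm. 0: hooked over the stud on top of the moving handle's end. It grows anticlockwise seen from above, hook moving off the free ends; the stud is free at 0.2 to 0.3. It can reach 0.8, stays where left, and must be left at 0.35 or more.
- latch_tab (a point): Middle of the face to push of the latch's upturned thumb tab: 20 mm wide in x, 4 mm thick, 110 to 132 mm above the worktop, 32 mm from the latch's pin, beyond the fixed handle (whose outer face is 25 mm to the -x side). y axis: the way to push (at first the crimper's +y, to the jaws), 12 to 20 mm at 2 to 4 N. Free space 30 mm beyond it in x and 60 mm in -y.
- vial_a: Glass vial with a cap, 27 mm across, 51 mm tall, standing loose; origin at its foot. A bystander.
- vial_b: A second glass vial, 27 mm across, 51 mm tall, standing loose; origin at its foot. A bystander.
- tube_rack: Rack with test tubes, 52 x 160 mm, 114 mm tall, standing loose; origin at its foot. A bystander.
- stop_screw: The stop screw in the fixed handle, with its rubber nose; 8 mm rod along the crimper's x at y -25 mm, z 98 mm.

How it is judged:
By the outcome, as a careful person would: the job done as asked, in the order asked, and still so for the second after the job is handed in, while the arm keeps its last pose, push and grip.
It also fails if it takes over 53 s, if anything falls off the work surface, if the arm or the gripper's body presses on something with over 40 N, if the wrist force passes 120 N, or if a joint passes its speed limit or range.

## Working session

There is one attempt and no reset: what is moved stays moved. The work goes in short steps, Python scripts to look and compute and a tool call to move; the robot and the scene stay as the last step left them, time stands still between calls to the robot, and variables do not carry over. Pictures are saved under pics/ and viewed, at most 13 in all, crops included, and the job is handed in when it is done.

Besides the shell and the picture viewer there is one more tool, called after "Request:" in YAML: its name, and indented under it one key for each argument. send_rows: Moves the arm, as the interface text tells. Its arguments: {"type":"object","properties":{"targets":{"type":"string"},"grip_force":{"type":"number"}},"required":["targets"]}

```bash
mkdir -p pics; ls
cat > h.py <<'E'
import numpy as np, cv2
from workcell import env, eyes
def grab(n,fn=None):
    f=eyes.grab_frame(n)
    if fn: cv2.imwrite('pics/'+fn,f['image'])
    return f
E
python3 - <<'E'
from h import *
for n in ("scene","side","wrist"):
    f=grab(n,n+'1.png'); print(n,{k:v for k,v in f.items() if k!='image'})
print(env.state())
E
```

```text
pics
scene {'fovy': 46.62383478030536, 'cx': 318.8239195857563, 'cy': 208.1685433108013, 'eye': array([-219.39549149,  629.74598804,  874.08872914]), 'attitude': array([  48.95796631,    0.77276591, -129.43082688])}
side {'fovy': 49.08599919892736, 'cx': 324.94690113613734, 'cy': 196.08848360261163, 'eye': array([ -21.91143479, -679.14860546,  561.32594465]), 'attitude': array([ 63.47327697,   1.42126494, -34.47581751])}
wrist {'fovy': 70.98059906434129, 'cx': 320.7481560061583, 'cy': 201.03909238375434, 'eye': array([575.12006314,  78.3599549 , 382.9207784 ]), 'attitude': array([-16.24868032,   0.15562253,  -0.04849686])}
{'time_s': 0.15, 'qpos': array([-1.14643995e+00,  1.83423529e+01,  8.96881737e+01,  1.70561282e-03,
        7.20440462e+01, -1.14575187e+00]), 'qvel': array([ 0.03505114, -0.05307783, -0.23377559, -0.03237305, -0.0306144 ,
       -0.01586445]), 'effort': array([-5.72294630e-04, -4.12774551e+01, -2.32154489e+01,  7.26667210e-02,
        4.33494255e-02, -9.00343002e-05]), 'ee_pos': array([5.74660727e+02, 1.12688757e-02, 2.32136915e+02]), 'ee_rot': array([-1.79925475e+02, -3.11267109e-03,  8.99987830e+01]), 'force': array([-0.03670431, -0.03516993, -0.83751992]), 'torque': array([-0.00187933, -0.00318994, -0.01810314]), 'gripper_force': 0.0, 'gripper_width': 91.13257577288867}
```

View pics/scene1.png

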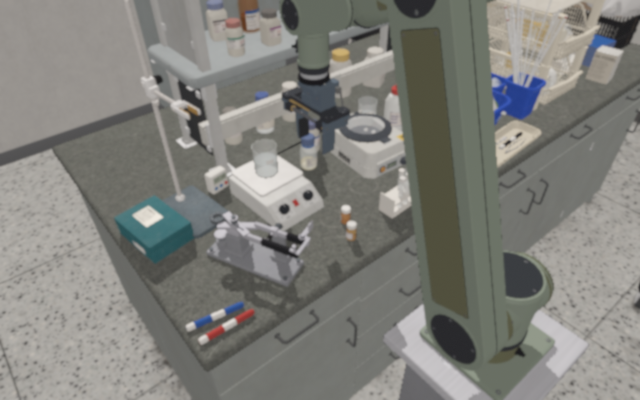

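View pics/side1.png

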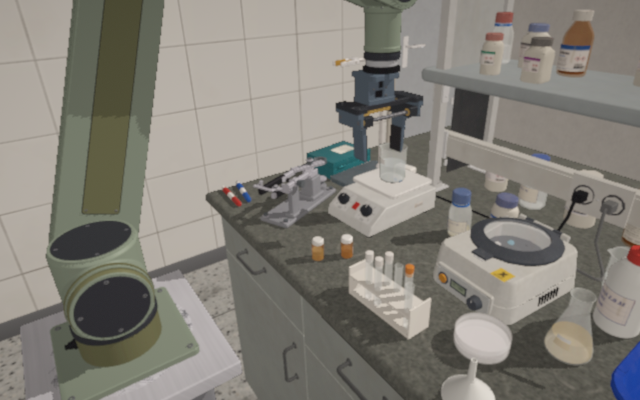

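View pics/wrist1.png

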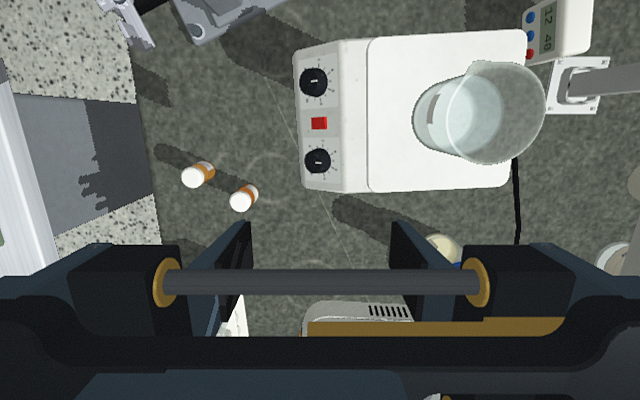

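The scene picture shows the crimper near (258,250), with handles and latch towards (305,240). The side picture shows it near (295,195). The wrist picture shows only its edge, at the top left. I'll enlarge the crops.

```bash
cat >> h.py <<'E'
from scipy.spatial.transform import Rotation as Ro
def cam(f):
    return Ro.from_euler('xyz',f['attitude'],degrees=True).as_matrix(), f['eye'], 200/np.tan(np.radians(f['fovy']/2)), f['cx'],f['cy']
def ray(f,u,v,z):
    R,e,fl,cx,cy=cam(f); d=R@np.array([(u-cx)/fl,-(v-cy)/fl,-1]); return e+d*(z-e[2])/d[2]
def proj(f,P):
    R,e,fl,cx,cy=cam(f); p=(np.atleast_2d(P)-e)@R; return np.c_[cx-fl*p[:,0]/p[:,2], cy+fl*p[:,1]/p[:,2]]
E
python3 - <<'E'
from h import *
s=cv2.imread('pics/scene1.png');d=cv2.imread('pics/side1.png')
a=cv2.resize(s[200:290,195:325],None,fx=6,fy=6,interpolation=cv2.INTER_CUBIC)[:, :780]
b=cv2.resize(d[150:230,240:340],None,fx=6,fy=6,interpolation=cv2.INTER_CUBIC)
cv2.imwrite('pics/a.png',a);cv2.imwrite('pics/b.png',b)
f=grab('scene');
for p in [(208,256),(297,281),(304,262),(345,220),(351,237)]: print(p,ray(f,*p,0))
g=grab('side')
for p in [(263,217),(300,222),(318,258),(346,254),(352,288),(410,330)]: print(p,ray(g,*p,0))
E
```

```text
(208, 256) [603.49020149 338.00273167   0.        ]
(297, 281) [389.63667556 212.92905562   0.        ]
(304, 262) [427.59119111 161.59830686   0.        ]
(345, 220) [477.77220754 -22.62601806   0.        ]
(351, 237) [ 4.17309202e+02  1.00443467e+01 -1.13686838e-13]
(263, 217) [403.21754608 253.44853395   0.        ]
(300, 222) [467.69739493 171.94090173   0.        ]
(318, 258) [415.31272909   9.67607788   0.        ]
(346, 254) [475.10952502 -14.97166652   0.        ]
(352, 288) [ 411.94357132 -119.09025549    0.        ]
(410, 330) [ 423.02066379 -272.35624077    0.        ]
```

View pics/a.png

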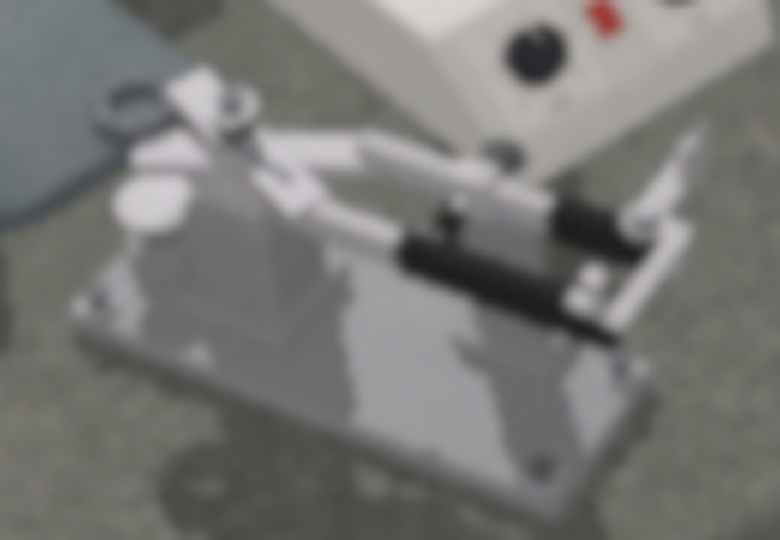

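View pics/b.png

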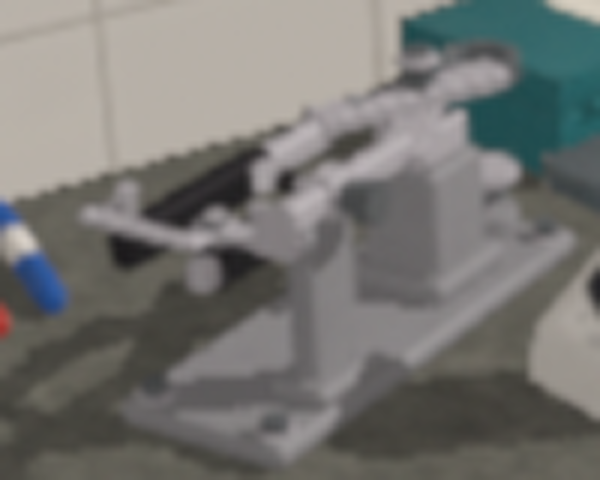

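```bash
cat > fit.py <<'E'
from h import *
from scipy.optimize import least_squares
f,g=grab('scene'),grab('side')
def W(p,P):
    c,s=np.cos(p[2]),np.sin(p[2]); P=np.atleast_2d(P).astype(float)
    return np.c_[p[0]+c*P[:,0]-s*P[:,1], p[1]+s*P[:,0]+c*P[:,1], P[:,2]]
A=[((-43.5,121.5,12),206.7,252),((-43.5,-121.5,12),287.5,282),((43.5,-121.5,12),303,262),((54,-103,132),311.8,222)]
B=[((-43.5,-121.5,12),260.8,217.5),((43.5,-121.5,12),287.5,225),((43.5,121.5,12),335.8,189.5),((54,-103,121),240+203/6,150+270/6)]
def res(p,full=0):
    r=[proj(c,W(p,P))[0]-(u,v) for c,L in((f,A),(g,B)) for P,u,v in L]
    return np.ravel(r)
if __name__=='__main__':
    s=least_squares(res,[500,270,np.radians(-60)],loss='soft_l1'); print(s.x[:2],np.degrees(s.x[2])); print(s.fun.reshape(-1,2).round(1))
    print('tab',W(s.x,(54,-103,121)),'press0',W(s.x,(-29,-65,98)))
    print(W(s.x,[(0,75,0)]))
E
sed -i 's/-60)/-60+30)/' fit.py; python3 fit.py; sed -i 's/-60+30)/-60)/' fit.py; python3 fit.py
```

```text
[513.4385577  249.22887735] -67.37288193026383
[[  0.1  -0.7]
 [  0.7   3.2]
 [  3.   -0.9]
 [-12.1  -1. ]
 [ -2.7  -0.8]
 [ -2.7   0.4]
 [  0.2  -0.7]
 [ 16.1 -11.2]]
tab [[439.142191   159.75793293 121.        ]] press0 [[442.28448815 250.98910067  98.        ]]
[[582.66567472 278.08379494   0.        ]]
[513.43857298 249.22887284] -67.37286148898892
[[  0.1  -0.7]
 [  0.7   3.2]
 [  3.   -0.9]
 [-12.1  -1. ]
 [ -2.7  -0.8]
 [ -2.7   0.4]
 [  0.2  -0.7]
 [ 16.1 -11.2]]
tab [[439.1422382  159.75790191 121.        ]] press0 [[442.2845028  250.98907078  98.        ]]
[[582.6656797  278.08381513   0.        ]]
```

```bash
python3 - <<'E'
s=open('fit.py').read()
s=s.replace("((54,-103,132),311.8,222)","((64,-103,132),312.5,221.7)").replace("240+203/6,150+270/6","285.8,188.7")
open('fit.py','w').write(s)
E
python3 fit.py
```

```text
[513.07318849 249.41567274] -67.59508685127321
[[  0.2  -0.8]
 [  0.5   3.5]
 [  3.   -0.7]
 [-10.7  -3. ]
 [ -3.   -0.8]
 [ -3.1   0.4]
 [  0.1  -0.7]
 [  3.8  -4.9]]
tab [[438.4303945  160.23353716 121.        ]] press0 [[441.92648053 251.45183238  98.        ]]
[[582.41168998 278.00189689   0.        ]]
```

```bash
cat > fit2.py <<'E'
from fit import *
A+= [((-22,-115,98),297.5,256.5),((22,-115,108),302,241)]
B+= [((-22,-115,98),260,191.5)]
def res2(p):
    o=[p[3],p[4],0]
    r=[proj(c,W(p,np.array(P)+(o if P[2]==12 else [0,0,0])))[0]-(u,v) for c,L in((f,A),(g,B)) for P,u,v in L]
    return np.r_[np.ravel(r),p[3]/10,p[4]/10]
s=least_squares(res2,[500,270,np.radians(-60),0,0],loss='soft_l1'); print(s.x,np.degrees(s.x[2])); print(s.fun[:-2].reshape(-1,2).round(1))
print('tab',W(s.x,(54,-103,121)),'press0',W(s.x,(-29,-65,98)),'piv',W(s.x,(0,75,0)))
E
python3 fit2.py
```

```text
[493.41338891 240.15019466  -1.15631219   1.32287447  25.64879324] -66.25180808090437
[[-1.  -0.9]
 [ 0.5  1.7]
 [ 2.1 -2.6]
 [-2.6 -1.3]
 [-0.  -0.6]
 [ 4.4 -0.5]
 [-0.9 -0.9]
 [-0.4 -0. ]
 [ 0.7 -1.4]
 [-0.3 -1.4]
 [-1.8 -0.3]]
tab [[420.88175902 149.24275457 121.        ]] press0 [[422.23850034 240.51793878  98.        ]] piv [[562.06270302 270.35403005   0.        ]]
```

Request:
send_rows:
  targets: "0.02 -0.028 0 0 0 -4 50;0.04 -0.057 0.005 0 0 -8 0;0.06 -0.085 0.012 0 0 -12 0;0.08 -0.113 0.02 0 0 -16 0;0.1 -0.142 0.027 0 0 -20 0;0.119 -0.170 0.032 0 0 -23.75 0;0.119 -0.170 0.032 0 0 -23.75 0;0.119 -0.170 0.032 0 0 -23.75 0"
  grip_force: 20

```text
time_s: 1.32
ee_pos: [404.0, 119.6, 201.0]
ee_rot: [180.0, 0.0, 113.9]
force: [1.6, -0.5, -0.1]
gripper_width: 40.7
gripper_force: 0.0
```

Run:
```python
from h import *
f=grab('wrist','w2.png'); s=env.state(); print(s['time_s'],s['ee_pos'],s['ee_rot'],s['gripper_width'],f['eye'],f['attitude'])
```

```text
1.3667 [405.42577155 119.24268892 201.2632588 ] [1.79898996e+02 3.96603247e-02 1.13789366e+02] 36.834008727556196 [372.34503358 191.18687022 351.83437006] [-16.23533302   0.06354615  23.81954053]
```

View pics/w2.png

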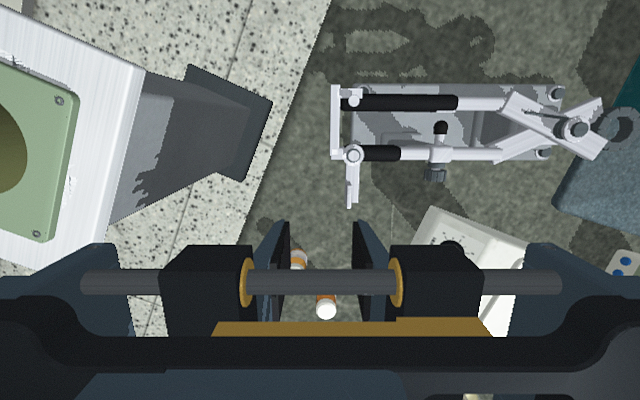

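The wrist view shows the whole crimper: latch pin (352,155), stud (354,96), tab about (350,180–208), pivot bolt (577,128), stop knob (434,174).

Run:
```python
from h import *
from fit import W
from scipy.optimize import least_squares
f=grab('wrist')
L=[((22,-103,114),352,155),((54,-101,132),351,193),((0,75,118),577,128),((49,-25,98),434,180),((-22,-115,98),341,101),((22,-115,98),341,153)]
r=lambda p:np.ravel([proj(f,W(p,P))[0]-(u,v) for P,u,v in L])
s=least_squares(r,[493,240,np.radians(-66)],loss='soft_l1');p=s.x
print(p,np.degrees(p[2]));print(s.fun.reshape(-1,2).round(1))
for u,v,z in[(352,155,112),(348,208,132),(345,190,120),(355,190,132),(577,128,118)]:
    q=ray(f,u,v,z)-[p[0],p[1],0]; print(u,v,Ro.from_euler('z',-p[2]).apply(q).round(1))
np.save('p.npy',p)
for n,P in dict(pre=(58,-150,135),tabc=(54,-103,121),press=(-29,-65,98)).items(): print(n,W(p,P))
for u,v,z in[(298,262,51),(325,305,51)]: print(ray(f,u,v,z))
cv2.imwrite('pics/w2c.png',cv2.resize(f['image'][70:220,320:470],None,fx=4,fy=4,interpolation=cv2.INTER_CUBIC))
```

```text
[497.33411709 236.95342349  -1.16021369] -66.4753479267427
[[ 1.8 -0.7]
 [ 6.4  3.6]
 [-1.5 -0. ]
 [ 1.1  1.8]
 [-1.6 -0.8]
 [-2.6 -0.8]]
352 155 [  22.8 -104.3  112. ]
348 208 [  63.8 -108.3  132. ]
345 190 [  51.5 -110.1  120. ]
355 190 [  48.5 -103.1  132. ]
577 128 [  0.   76.2 118. ]
pre [[382.95118268 123.90235399 135.        ]]
tabc [[424.44836417 146.32965717 121.        ]]
press [[426.16120497 237.59885338  98.        ]]
[415.50799565  29.74909157  51.        ]
[469.31574491 -12.1431296   51.        ]
```

View pics/w2c.png

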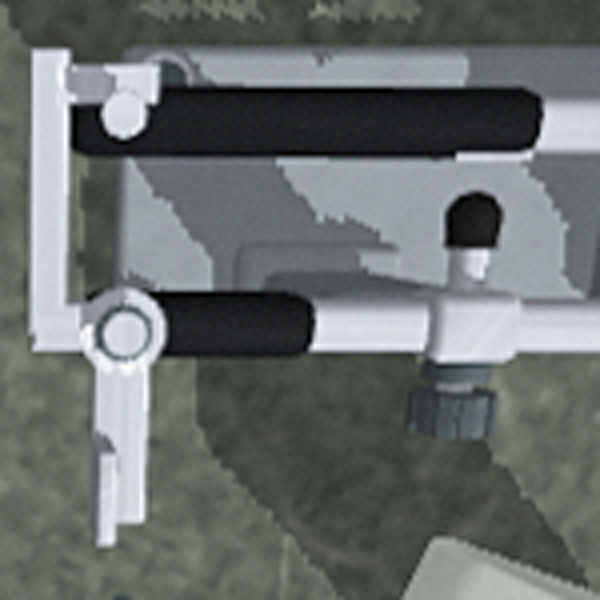

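The tab stands on the -y edge of the latch arm, so its face is at about y -110. I'll back off in -y, go down beside it, then push in +y.

Request:
send_rows:
  targets: "0.009 -0.02 0 0 0 0 0;0.009 -0.02 0.033 0 0 0 0;0.009 -0.02 0.066 0 0 0 0;0.009 -0.02 0.066 0 0 0 0;0.009 -0.01 0.066 0 0 0 0;0.009 -0.003 0.066 0 0 0 0;0.009 0.002 0.066 0 0 0 0;0.009 0.006 0.066 0 0 0 0;0.009 0.01 0.066 0 0 0 0;0.009 0.01 0.066 0 0 0 0"

```text
time_s: 2.35
ee_pos: [411.2, 131.4, 135.4]
ee_rot: [180.0, 0.0, 113.8]
force: [-0.0, -0.8, 1.0]
gripper_width: 0.3
gripper_force: 0.1
```

Request:
send_rows:
  targets: "0 0.003 0 0 0 0 0;0 0.006 0 0 0 0 0;0 0.008 0 0 0 0 0;0 0.008 0 0 0 0 0"

```text
time_s: 2.68
ee_pos: [418.3, 134.6, 134.8]
ee_rot: [179.9, 0.0, 113.7]
force: [-1.1, -1.2, 1.0]
gripper_width: 0.5
gripper_force: 0.5
```

Run:
```python
from h import *
f=grab('wrist'); s=env.state(); print(s['time_s'],s['ee_pos'],s['force'])
cv2.imwrite('pics/w3.png',cv2.resize(f['image'][0:300,150:550],None,fx=2,fy=2))
```

```text
2.7333 [418.22520613 134.61623662 134.80414769] [ 0.57515205 -2.05926657 -0.25499501]
```

View pics/w3.png

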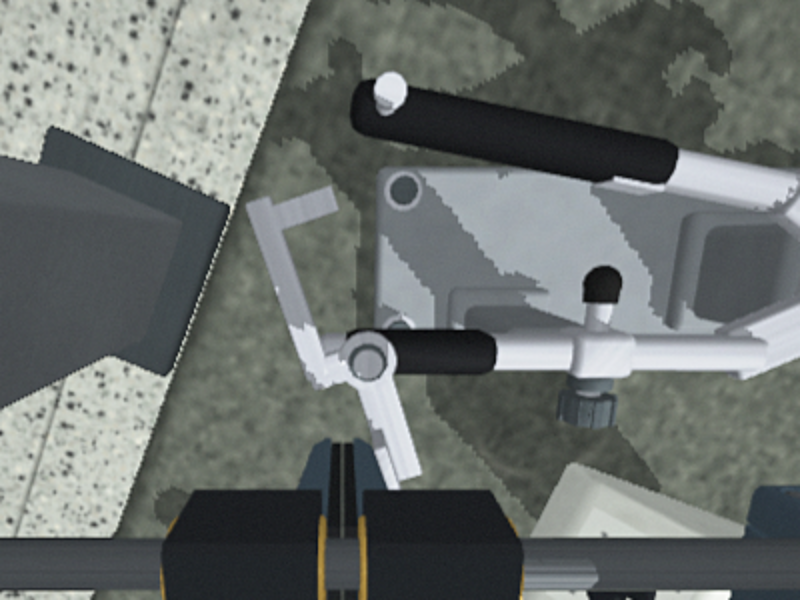

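The handle has sprung open and the latch stands at about 0.36 rad. I'll push it a bit further for margin, then back off and lift.

Request:
send_rows:
  targets: "0 0.003 0 0 0 0 0;0 0.006 0 0 0 0 0;0 0.006 0 0 0 0 0;0 -0.01 0 0 0 0 0;0 -0.03 0 0 0 0 0;0 -0.03 -0.03 0 0 0 0;0 -0.03 -0.06 0 0 0 0;0 -0.03 -0.06 0 0 0 0"

```text
time_s: 3.4
ee_pos: [393.8, 123.5, 199.6]
ee_rot: [179.3, 0.1, 113.7]
force: [1.7, 0.6, 0.8]
gripper_width: 0.1
gripper_force: 0.0
```

Run:
```python
from h import *
from fit import W
f=grab('wrist'); s=env.state(); p=np.load('p.npy'); print(s['time_s'],s['ee_pos'],s['ee_rot'],s['force'])
cv2.imwrite('pics/w4.png',f['image'])
Q=Ro.from_euler('z',-p[2]).apply(s['ee_pos']-[p[0],p[1],0]);print('tcp in crimper',Q)
for a in(-.18,0):
    v=Ro.from_euler('z',a).apply([-29,-140,98])+[0,75,0]; print(a,v,W(p,v))
```

```text
3.55 [390.54409788 122.56567496 194.71061435] [ 1.79943391e+02 -2.15510681e-03  1.13751761e+02] [-0.3477207  -0.18400053 -0.16751108]
tcp in crimper [  62.25624908 -143.57167084  194.71061435]
-0.18 [-53.59560737 -57.54625936  98.        ] [[423.17827405 263.12539397  98.        ]]
0 [-29. -65.  98.] [[426.16120497 237.59885338  98.        ]]
```

View pics/w4.png

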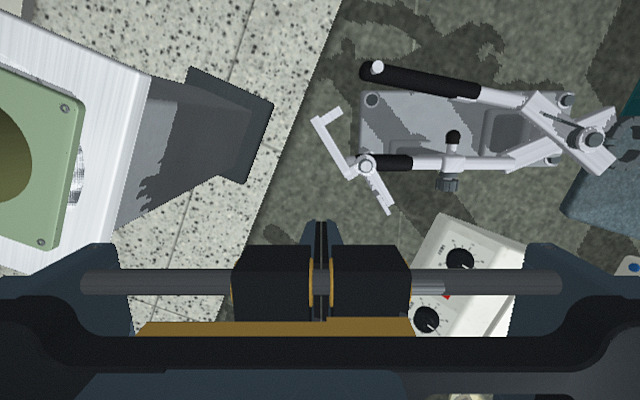

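Latch is now at about 0.47 rad and the handle stands open, clear of the hook. Next I'll cross over to the outer side of the moving handle and go down.

Request:
send_rows:
  targets: "0.03 0.015 0 0 0 0 0;0.06 0.03 0 0 0 0 0;0.09 0.046 0 0 0 0 0;0.12 0.061 0 0 0 0 0;0.145 0.074 0 0 0 0 0;0.157 0.08 0 0 0 0 0;0.157 0.08 0.02 0 0 0 0;0.157 0.08 0.05 0 0 0 0;0.157 0.08 0.08 0 0 0 0;0.157 0.08 0.094 0 0 0 0;0.157 0.08 0.094 0 0 0 0;0.157 0.08 0.094 0 0 0 0"

```text
time_s: 4.55
ee_pos: [399.8, 297.6, 99.6]
ee_rot: [-179.8, 0.0, 113.7]
force: [0.0, 0.5, 0.3]
gripper_width: 0.5
gripper_force: 0.0
```

```bash
cat > t.py <<'E'
from h import *
s=env.state(); p=np.load('p.npy'); r=Ro.from_euler('z',-p[2])
print(s['time_s'],'tcp',r.apply(s['ee_pos']-[p[0],p[1],0]).round(1),'F',r.apply(s['force']).round(1))
E
python3 t.py
```

```text
4.55 tcp [-94.5 -65.2  99.6] F [-0.4  0.2  0.3]
```

Request:
send_rows:
  targets: "-0.01 0 0 0 0 0 0;-0.018 0 0 0 0 0 0;-0.023 0 0 0 0 0 0;-0.028 0 0 0 0 0 0;-0.033 0 0 0 0 0 0;-0.037 0 0 0 0 0 0;-0.041 0 0 0 0 0 0;-0.041 0 0 0 0 0 0;-0.041 0 0 0 0 0 0"

```text
time_s: 5.3
ee_pos: [416.1, 260.6, 100.8]
ee_rot: [-179.9, -0.1, 113.7]
force: [-4.2, 3.7, 1.2]
gripper_width: 0.3
gripper_force: 2.4
```

```bash
python3 t.py
python3 - <<'E'
from h import *
f=grab('wrist')
cv2.imwrite('pics/w5.png',f['image'])
E
```

```text
5.3 tcp [-54.1 -65.  100.8] F [-5.1 -2.4  1.2]
```

View pics/w5.png

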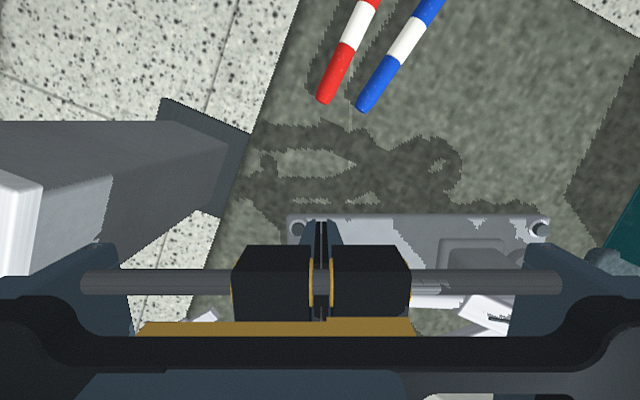

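The fingers are on the handle's outer side and feeling its spring, about 5 N. The gripper hides the handle in this view. I'll press on and watch the force.

Request:
send_rows:
  targets: "-0.002 0 0 0 0 0 0;-0.004 0 0 0 0 0 0;-0.006 0 0 0 0 0 0;-0.008 0 0 0 0 0 0;-0.01 0 0 0 0 0 0;-0.01 0 0 0 0 0 0;-0.01 0 0 0 0 0 0"

```text
time_s: 5.93
ee_pos: [419.1, 251.6, 100.6]
ee_rot: [-179.8, -0.1, 113.7]
force: [-6.9, 4.3, 1.2]
gripper_width: 0.6
gripper_force: 3.4
```

```bash
python3 t.py
```

```text
5.9333 tcp [-44.6 -65.9 100.6] F [-6.7 -4.6  1.2]
```

Request:
send_rows:
  targets: "-0.001 -0.001 0 0 0 0 0;-0.002 -0.002 0 0 0 0 0;-0.003 -0.002 0 0 0 0 0;-0.003 -0.002 0 0 0 0 0;-0.003 -0.002 0 0 0 0 0"

```text
time_s: 6.35
ee_pos: [419.8, 248.7, 100.6]
ee_rot: [-180.0, -0.1, 113.7]
force: [-4.6, 4.7, -0.8]
gripper_width: 0.4
gripper_force: 3.3
```

```bash
python3 t.py
```

```text
6.35 tcp [-41.7 -66.5 100.6] F [-6.1 -2.3 -0.8]
```

Request:
send_rows:
  targets: "-0.001 0 0 0 0 0 0;-0.002 0 0 0 0 0 0;-0.002 0 0 0 0 0 0;-0.002 0 0 0 0 0 0"

```text
time_s: 6.68
ee_pos: [420.3, 246.8, 100.6]
ee_rot: [-179.9, -0.1, 113.7]
force: [-4.9, 5.4, -1.0]
gripper_width: 0.3
gripper_force: 3.5
```

Request:
send_rows:
  targets: "-0.001 0 0 0 0 0 0;-0.002 0 0 0 0 0 0;-0.002 0 0 0 0 0 0;-0.002 0 0 0 0 0 0"

```text
time_s: 7.02
ee_pos: [420.7, 245.4, 100.6]
ee_rot: [-179.9, -0.2, 113.7]
force: [-5.4, 7.5, 0.4]
gripper_width: 0.4
gripper_force: 4.6
```

```bash
python3 t.py
```

```text
7.0167 tcp [-38.4 -66.9 100.6] F [-9.  -2.   0.4]
```

Request:
send_rows:
  targets: "-0.001 0 0 0 0 0 0;-0.001 0 0 0 0 0 0;-0.001 0 0 0 0 0 0"

```text
time_s: 7.27
ee_pos: [420.8, 244.9, 100.7]
ee_rot: [-179.9, -0.2, 113.7]
force: [-6.3, 8.9, -0.3]
gripper_width: 0.6
gripper_force: 5.6
```

```bash
python3 t.py
```

```text
7.2667 tcp [-37.8 -67.  100.7] F [-10.7  -2.3  -0.3]
```

Request:
send_rows:
  targets: "-0.001 0 0 0 0 0 0;-0.001 0 0 0 0 0 0;-0.001 0 0 0 0 0 0"

```text
time_s: 7.52
ee_pos: [420.9, 244.4, 100.6]
ee_rot: [-179.9, -0.3, 113.6]
force: [-7.9, 11.1, -0.5]
gripper_width: 0.6
gripper_force: 6.6
```

```bash
python3 t.py
```

```text
7.5167 tcp [-37.3 -67.1 100.6] F [-13.3  -2.8  -0.5]
```

The slope of about 5 N per mm matches the rubber nose, so the handle has landed. I'll add a little margin, hold, and check.

Request:
send_rows:
  targets: "-0.001 0 0 0 0 0 0;-0.001 0 0 0 0 0 0;-0.001 0 0 0 0 0 0;-0.001 0 0 0 0 0 0;-0.001 0 0 0 0 0 0;-0.001 0 0 0 0 0 0"

```text
time_s: 8.02
ee_pos: [421.1, 244.0, 100.7]
ee_rot: [-179.9, -0.3, 113.6]
force: [-8.2, 13.3, -0.5]
gripper_width: 0.4
gripper_force: 7.5
```

```bash
python3 t.py
python3 - <<'E'
from h import *
a=grab('side')['image'][110:260,200:400];b=grab('scene')['image'][180:300,190:370]
k=lambda i:cv2.resize(i,(400,300),interpolation=cv2.INTER_CUBIC)
cv2.imwrite('pics/end.png',np.hstack([k(a),cv2.resize(b,(400,300))]))
E
python3 t.py
```

```text
8.0167 tcp [-36.8 -67.1 100.7] F [-15.4  -2.2  -0.5]
8.1167 tcp [-36.8 -67.1 100.7] F [-14.5  -3.8   0.7]
```

View pics/end.png

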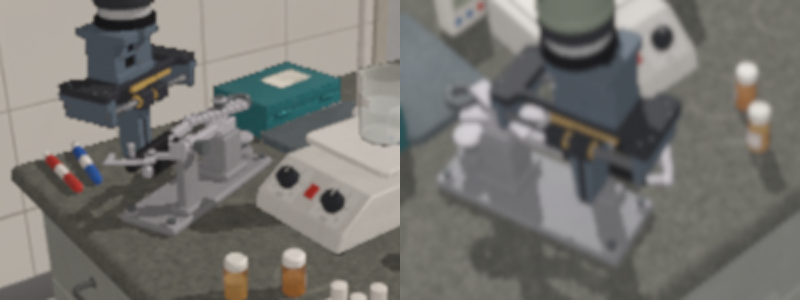

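The closed fingers press the outer side of the moving handle at a steady 15 N or so. The vials and the rack stand where they were, and the latch is off.

```bash
python3 -c "
from h import *
print(env.job_done())"
```

```text
the job is handed in; nothing more can be done
None
```

The latch was pushed aside to about 0.47 rad and the handle sprang open; the closed fingers now hold it from its outer side, firmly on the stop screw at about 15 N, with the vials and rack left where they stood.

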